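Draw down the gourd cabinet's high flap with the hook pole

ROBOT

A 6-joint arm with a two-finger parallel gripper is mounted at the origin on the work surface. World frame = base frame: x ahead of the robot, y to its left, z up, the work surface at z = 0. Lengths are in m, angles in rad, forces in N, time in s.
With the tool pointing down it reaches from about 0.275 to 1 m from the base axis. Payload 8.4 kg.
Tool frame: the origin (TCP) lies on the centre line of the jaws, within the pads' length; the fingertips stand bot.tcp_to_tips ahead of it and the grasp point (between the pads) lies 2 mm behind it (bot.tcp_to_tips is the distance from the TCP to the fingertips, in m); z points along the fingers, y is the line along which they close (so a half turn about z gives the same grasp; the last joint's range is limited). The gripper opens to 85 mm and grips with 20 to 120 N. Pads are 22 mm wide; open, the fingers measure 114 mm over their backs; the gripper's body (76 mm by 85 mm) begins 54 mm behind the grasp point. The pads swing forward as they close: fully open they stand 13 mm farther back than shut.
Start: joints at [-1.188, 0.353, 1.633, -0, 1.155, -0.002], TCP at [0.235, -0.579, 0.248] pointing down, gripper open.
Joint ranges: [-2.63, 2.63], [-0.92, 2.1], [0.06, 2.66], [-1.3, 4.44], [0, 2.69], [-3.02, 3.02]. Speed limits (rad/s): [2.22, 2.22, 2.79, 3.14, 3.14, 3.14].

INTERFACE

Orientations are given as a unit quaternion [x, y, z, w].
In Python, from rig import status, optics, ticket, bot gives the robot as it stands.
- The arm moves only by the tool step_arm, never from a script. Its argument "targets" is a list of rows, each a list of 7 numbers: the turn, a rotation vector about the tool's x, y, z in rad, then the shift along the tool's x, y, z in mm, then the opening, from -1 (shut) to 1 (fully open), so that 0 is half open. A call has 1 to 20 rows; each row shifts and turns the commanded pose from where the row before left it, along the tool's axes as they then stand; what a row does not reach is not made up. A row lasts 1/8 s, in which the tool goes at most 62.5 mm and 10.7 degrees, less where a joint would pass 70% of its speed; a pose out of reach is approached as far as the arm can. A call with a gripper value outside its range is refused whole. The fingers move at their own pace and stop on an object; "grip_force" is the grip in N (left out, the last holds). Time passes only in rows, so rows that do not move let the fingers close. It gives the time, the measured TCP pose, the force, the opening and the grip force at its end, in the units of the state.
- status.sense(): the state, without advancing time (a new reading comes with each control period).
- optics.capture(name): name is "scene" or "side" or "wrist"; returns (picture, depth): 420x560x3 uint8, red, green, blue; 420x560 float32, m along the optical axis (not along the pixel's ray), 0 where there is no reading.
- optics.get_calibration(name): a dict with "mtx" (3x3 intrinsics, pixels), "R" (3x3) and "t" (3): a world point X has camera coordinates R X + t. Camera axes: x right, y down, z forward; pixel columns grow to the right and rows downward; lengths in m; the calibration is good to about 2 mm. A picture is of the moment at which its call begins: read the wrist's pose just before it. get_calibration takes no time and is no camera call; for the wrist camera it gives the pose at the moment of the call.
- ticket.job_done(): hands the job in; it is judged then, once.
Trained networks look in the newest picture that a camera, given by its name, has taken for a name from the list of things; names that differ only in an ending like _2 or _b are one class to them, and where a whole thing is asked for, a point or a joint stands for the part that bears it (a point fixed in the world has none). Each returns a list of dicts, best first, with "conf" (0 to 1); they miss things now and then, are a little off and sometimes report something else, mostly with a low value. They report only what shows in the picture. A call takes as long as a camera call. They do not tell look-alikes from the thing itself.
- optics.cut_out(camera, thing): "region" (420x560 bool, what is visible of it) and "centre" ([column, row] in pixels, amid what is visible of it).
The state is a dict: "time_s": time; "joints": joint angles; "dq": joint speeds; "joint_torque": joint torques, N m; "tcp_pos": TCP position; "tool_rot": TCP orientation; "wrist_force": force on the tool from outside, world axes, zero at the start; "ft_torque": the same for the moment, N m; "finger_gap": finger opening in m; "grasp_force": force on a finger pad.
Only numpy, scipy, OpenCV 4.12 (cv2) and the standard library are available. Lean on these libraries where they do the work, as an engineer would, in place of code of your own. Each camera call takes 0.05 s, during which the arm holds its last target. There are 200 camera calls.

TASK

Take the short hook pole off its forked rest, reach up under the work light with the pole sloping steeply upward, find the ring eye that is clamped somewhere along the rail near the top of the stock cabinet's flap, put the hook through it and ease the flap all the way down, without flinging it and without touching the cabinet with the hand or arm. Then unhook and lay the pole back in both forks of its rest, as it lay, leaving the flap open and everything else on the bench as it was.

Things in the scene. Friction and masses are not known exactly. Their poses are not given: they have to be found in the camera images.
- cabinet: Dark wooden stock cabinet, fixed, 220 deep x 300 wide x 370 high, four drawer fronts below and a drop flap above. Origin: centre of its underside; its own -x is the way its front looks, z up.
- light (a point): Centre of the underside of the dark hooded work light that hangs before the cabinet on two arms from its ends: a solid bar 290 wide, 50 deep (123 to 173 mm in front of the cabinet's front face) and 50 high, underside 384 above the bench. It leaves no room for a level pole or an upright gripper over the eye. Axes as the cabinet's.
- flap (a joint): Angle of the cabinet's upper flap, rad: 0 upright and shut, 1.4 fully down at its stop (almost level, out towards the bench). Hinged along its lower edge; panel 262 wide, 130 high, 12 thick. The hinge is stiff: the flap stays wherever it is left, and the eye must be pulled with about 2 to 6 N square to the panel. May start up to 0.1 ajar.
- hinge_line (a point): Middle of the flap's hinge line, 117 mm in front of the cabinet's origin, 215 above the bench; axes turn with the flap: x through the panel (into the cabinet when shut), z up along the panel.
- rail (a point): Middle of the eye's range: flap's axes, 46 mm out from the hinge line (-x), 120 up the panel (z); 335 above the bench when shut. A steel ring eye (6 mm wire, 26 clear inside, 38 outside, hole along the panel's z) is clamped tight to a dark rail on the panel with its centre up to 35 mm from here to either side, along y: just where is not measured; look or feel for it. It stays put under 25 N.
- pole: Hook pole, loose, 0.14 to 0.25 kg: square aluminium shaft 12 x 12 from x = -80 to 142 mm, wooden grip 70 long x 18 wide (y) x 26 high (z) about the origin, steel hook at the +x end. Origin: middle of the grip, on the shaft's axis. x along the pole to the hook, z up, away from the prong. In the rest the origin is 66 above the bench and the prong points down.
- hook (a point): Middle of the hook's prong, at x = 147, z = -24 mm in the pole's axes. The prong is a 7 mm round bar from (150, -4) to (144, -42) mm (x, z), so it leans back a little to the grip. Axes as the pole's.
- hook_tip (a point): Centre of the rounded tip of the prong, at x = 144, z = -42 mm in the pole's axes.
- rest: Low wooden pole rest, fixed: base 190 x 90 x 12, two forks at x = -60 and 85 mm, each 10 thick, slot 28 wide, its floor 60 above the bench, fork tops at 82. Origin: underside, 12.5 mm from the base's middle away from the hook end; x along the pole, to the hook. The pole starts with its origin over this one, 4 mm back to 10 mm ahead, both x the same way.
- gourd_tall: Bystander, loose: double-bellied bottle gourd 150 high, 98 wide; origin under its centre.
- gourd_small: Bystander, loose: small bottle gourd 85 high, 56 wide; origin under its centre.
- brush_cup: Bystander, loose: ceramic cup 68 wide, 90 high; origin under its centre.
- varnish_jar: Bystander, loose: amber jar 60 wide, 75 high; origin under its centre.
- wax_tin: Bystander, loose: flat tin 64 wide, 30 high; origin under its centre.
- stamp: Bystander, loose: upright stone seal 30 x 30 x 50; origin under its centre.
- knife: Bystander, loose: wooden-handled carving tool 170 long lying flat.
Not all that is in view belongs to the job. Of the things shaped like the pole, the aluminium one is meant.

How it is judged:
By the outcome, as a careful person would: the job done as asked, in the order asked, and still so for the second after the job is handed in, with the robot touching nothing.
It also fails if it takes over 64 s, if anything falls off the work surface, if the arm or the gripper's body presses on something with over 40 N, if the wrist force passes 120 N, or if a joint passes its speed limit or range.

## Working session

There is one attempt and no reset: what is moved stays moved. The work goes in short steps, Python scripts to look and compute and a tool call to move; the robot and the scene stay as the last step left them, time stands still between calls to the robot, and variables do not carry over. Pictures are saved under pics/ and viewed, at most 13 in all, crops included, and the job is handed in when it is done.

Besides the shell and the picture viewer there is one more tool, called after "Request:" as name(argument=value, ...) on one line, values as JSON. step_arm: Moves the arm, as the interface text tells. Its arguments: {"type":"object","properties":{"targets":{"type":"array","items":{"type":"array","items":{"type":"number"}}},"grip_force":{"type":"number"}},"required":["targets"]}

```bash
mkdir -p pics; ls
python3 - <<'E'
from rig import status, optics, ticket, bot
import cv2, numpy as np
print(status.sense()); print(bot.tcp_to_tips, [a for a in dir(bot) if a[0]!='_'])
ims=[]
for n in("scene","side"):
    p,d=optics.capture(n); np.savez(f"{n}0.npz",p=p,d=d); ims.append(p)
    for t in("pole","hook","rest","cabinet","flap","rail","light"):
        try:
            print(n,t,[(round(r["conf"],2),np.round(r["centre"])) for r in optics.cut_out(n,t)][:4])
        except Exception as e: print(n,t,e)
    cv2.imwrite(f"pics/{n}0.png",p[:,:,::-1])
E
```

```text
pics
{'time_s': 0.0, 'joints': array([-1.18841692e+00,  3.53676083e-01,  1.63409176e+00, -1.72489436e-06,
        1.15518343e+00, -2.43781008e-03]), 'dq': array([-1.62785206e-03, -9.77348180e-04, -1.19134423e-05, -8.03795300e-04,
        8.51994027e-04, -1.16619514e-03]), 'joint_torque': array([-1.21512123e-03, -6.05257559e+01, -3.42072701e+01,  1.67715348e-04,
        9.65323357e-03, -6.73904282e-06]), 'tcp_pos': array([ 0.23443803, -0.57890767,  0.24756234]), 'tool_rot': array([ 9.81546206e-01,  1.91223909e-01, -1.29048817e-04, -6.66939890e-04]), 'wrist_force': array([ 0.2572751 ,  0.83350234, -0.32562332]), 'ft_torque': array([-0.01167049, -0.0612175 ,  0.0045565 ]), 'grasp_force': 0.0, 'finger_gap': 0.08572351781693761}
0.017 ['Unreachable', 'tcp_to_tips']
scene pole [(0.66, array([249., 212.])), (0.58, array([290., 201.]))]
scene hook [(0.73, array([289., 201.])), (0.62, array([250., 207.])), (0.22, array([368., 226.]))]
scene rest [(0.67, array([251., 219.]))]
scene cabinet [(0.96, array([398., 270.]))]
scene flap [(0.55, array([365., 225.])), (0.34, array([211., 195.]))]
scene rail [(0.78, array([367., 223.]))]
scene light [(0.58, array([368., 222.])), (0.55, array([394., 268.]))]
side pole [(0.86, array([272., 174.])), (0.72, array([320., 247.])), (0.67, array([231., 213.])), (0.31, array([194., 172.]))]
side hook [(0.73, array([270., 176.])), (0.54, array([226., 207.])), (0.18, array([190., 172.]))]
side rest [(0.66, array([227., 220.]))]
side cabinet [(0.82, array([436., 272.]))]
side flap [(0.57, array([398., 246.]))]
side rail [(0.72, array([400., 251.])), (0.36, array([238., 287.]))]
side light [(0.8, array([435., 269.]))]
```

View pics/scene0.png

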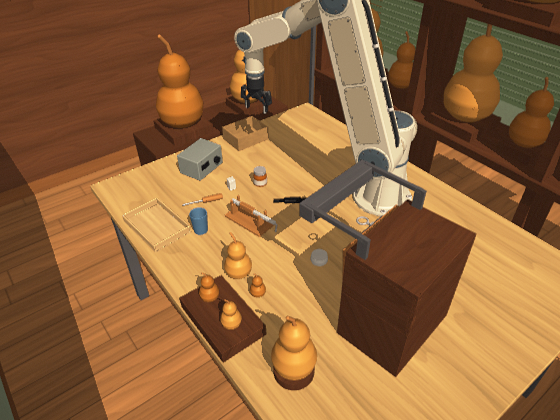

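View pics/side0.png

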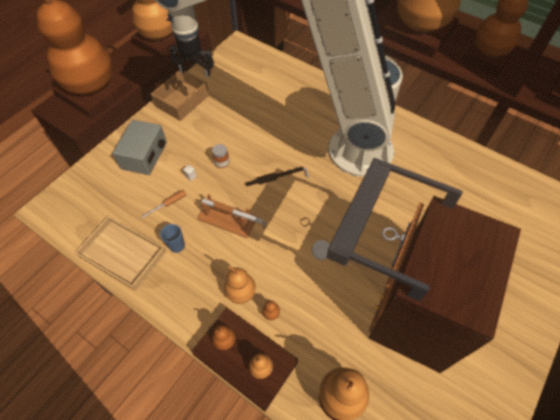

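The scene view shows the aluminium pole in its rest at about (250,212) and a black look-alike lying at (290,201). The side view shows the pole at (230,212), the ring eye at (393,234) and the light bar at (360,210).

```bash
cat > h.py <<'E'
from rig import status, optics, ticket, bot
import cv2, numpy as np
from scipy.spatial.transform import Rotation as Ro
np.set_printoptions(precision=4,suppress=True)
def cloud(n,d,cal=None):
    c=cal or optics.get_calibration(n); K,R,t=map(np.array,(c["mtx"],c["R"],c["t"]))
    v,u=np.mgrid[:420,:560]; 
    P=np.stack([(u-K[0,2])/K[0,0]*d,(v-K[1,2])/K[1,1]*d,d],-1)
    W=(P-t)@R; W[d<=0]=np.nan; return W
def proj(n,X,cal=None):
    c=cal or optics.get_calibration(n); K,R,t=map(np.array,(c["mtx"],c["R"],c["t"]))
    p=(np.atleast_2d(X)@R.T+t)@K.T; return p[:,:2]/p[:,2:]
E
python3 - <<'E'
from h import *
for n in("scene","side"):
    z=np.load(n+"0.npz"); W=cloud(n,z["d"]); p=z["p"].astype(int)
    # cabinet top
    m=abs(W[...,2]-.37)<.006
    lab=cv2.connectedComponentsWithStats(m.astype(np.uint8))
    i=1+np.argmax(lab[2][1:,4]); q=W[lab[1]==i]
    r=cv2.minAreaRect((q[:,:2]*1000).astype(np.float32)); print(n,"top",r,cv2.boxPoints(r).tolist(),np.median(q[:,2]))
    # pole
    v,u=np.mgrid[:420,:560]; c=(250,212) if n=="scene" else(230,212)
    box=(abs(u-c[0])<45)&(abs(v-c[1])<30)
    sat=p.max(-1)-p.min(-1)
    m=box&(W[...,2]>.062)&(W[...,2]<.09)
    g=m&(sat<40)&(p.max(-1)>90)
    for nm,k in(("alu",g),("all",m)):
        q=W[k]; mu=q[:,:2].mean(0); U=np.linalg.svd(q[:,:2]-mu)[2][0] if 0 else np.linalg.eigh(np.cov(q[:,:2].T))[1][:,1]
        s=(q[:,:2]-mu)@U
        print(n,nm,len(q),mu,U,np.degrees(np.arctan2(U[1],U[0])),mu+U*s.min(),mu+U*s.max(),np.median(q[:,2]))
    # rest base top z=12mm
    m=box&(abs(W[...,2]-.012)<.005)
    q=W[m]; print(n,"base",len(q),cv2.minAreaRect((q[:,:2]*1000).astype(np.float32)))
    # light top
    m=abs(W[...,2]-.434)<.008; q=W[m];q=q[(q[:,0]>.1)]; print(n,"light",len(q),cv2.minAreaRect((q[:,:2]*1000).astype(np.float32)))
    s=4; c0=c
    if n=="side":
        a=z["p"][185:245,180:290]; b=z["p"][205:265,355:465]
        cv2.imwrite("pics/crop1.png",cv2.resize(np.vstack([a,b]),None,fx=5,fy=5,interpolation=2)[:,:,::-1])
        for uv in[(386,229),(385,234),(387,238),(393,228),(393,240)]: print(uv,W[uv[1],uv[0]],p[uv[1],uv[0]])
E
```

```text
scene top ((448.9385681152344, 467.28167724609375), (306.0339050292969, 221.3627166748047), 8.65456771850586) [[281.0089416503906, 553.67724609375], [314.3189392089844, 334.8350830078125], [616.8681640625, 380.8861083984375], [583.5582275390625, 599.728271484375]] 0.369690138778846
scene alu 92 [ 0.5322 -0.1681] [-0.4438  0.8961] 116.3468523368063 [ 0.6046 -0.3143] [ 0.4916 -0.0862] 0.07002440442947704
scene all 280 [ 0.5349 -0.2002] [-0.3243  0.946 ] 108.92372284876961 [ 0.5785 -0.3274] [ 0.4942 -0.0813] 0.07200241559306067
scene base 644 ((493.1540222167969, -267.9390869140625), (359.7829895019531, 368.89874267578125), 57.520503997802734)
scene light 2319 ((480.67938232421875, -858.1236572265625), (538.2545776367188, 2546.79541015625), 6.187358379364014)
side top ((449.0167236328125, 469.1697998046875), (303.6462707519531, 220.72848510742188), 8.8317289352417) [[282.04913330078125, 554.9156494140625], [315.938232421875, 336.80419921875], [615.9843139648438, 383.4239501953125], [582.09521484375, 601.535400390625]] 0.3696057427047387
side alu 154 [ 0.5224 -0.1662] [-0.2337  0.9723] 103.51505697676558 [ 0.5545 -0.2994] [ 0.5019 -0.081 ] 0.0701237744290554
side all 392 [ 0.5303 -0.199 ] [-0.2344  0.9721] 103.55554002224008 [ 0.5555 -0.3033] [ 0.5015 -0.0797] 0.07202598432056229
side base 787 ((510.1678466796875, -238.20895385742188), (224.38766479492188, 256.42498779296875), 36.8067626953125)
side light 3776 ((292.7425842285156, -21.6256103515625), (1083.36865234375, 430.8453063964844), 65.81427001953125)
(386, 229) [0.455  0.2843 0.333 ] [156 141 126]
(385, 234) [0.2727 0.2568 0.0022] [123 100  76]
(387, 238) [0.4759 0.2986 0.332 ] [136 119 107]
(393, 228) [0.441  0.2972 0.3312] [131 112  92]
(393, 240) [0.2776 0.2898 0.0024] [130 103  80]
```

View pics/crop1.png

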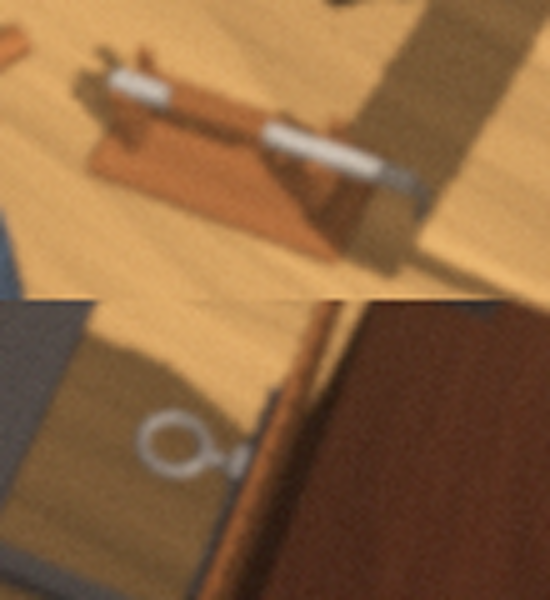

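The crop shows the pole in both forks with its hook at right. The ring eye stands out from the dark rail, and the flap is slightly ajar. Next I fit the ring and work out the move to the pole.

Run:
```python
from h import *
z=np.load("side0.npz"); W=cloud("side",z["d"]); p=z["p"].astype(int)
v,u=np.mgrid[:420,:560]
box=(abs(u-391)<14)&(abs(v-234)<12)
m=box&(W[...,2]>.32)&(W[...,2]<.35)
q=W[m]; print(len(q),np.median(q[:,2]))
fwd=np.array([-.1525,.9883]); lat=np.array([-fwd[1],fwd[0]]); C=np.array([.449,.4685])
e=(q[:,:2]-C); print(np.c_[e@fwd,e@lat,q[:,2]][np.argsort(e@fwd)]*1000)
# panel upper edge points: z between .32 and .36, fwd -0.14..-0.09
e=W[...,:2]-C; f=e@fwd; l=e@lat; k=(f>-.16)&(f<-.105)&(abs(l)<.13)&(W[...,2]>.325)&(W[...,2]<.36)
zz=W[...,2][k]; print("panel",k.sum(),np.percentile(zz,[5,50,95]),np.percentile(f[k],[5,50,95]))
kk=k&(W[...,2]>.34); print("top edge f",kk.sum(),np.percentile(f[kk],[5,50,95]))
# contour fit of ring in pixel plane: intensity
pt=np.array([[.5355,-.2206]]);s=status.sense();print(s["tcp_pos"])
R=Ro.from_quat(s["tool_rot"]);yaw=np.radians(103.5)
tx=np.array([np.cos(yaw),np.sin(yaw),0]);T=np.c_[tx,np.cross([0,0,-1],tx),[0,0,-1]]
print("rot in tool",(R.inv()*Ro.from_matrix(T)).as_rotvec(),"shift", R.inv().apply(np.array([.5355,-.2206,.2])-s["tcp_pos"])*1000)
```

```text
157 0.3346291307719954
[[-191.2029   18.9197  326.3283]
 [-190.1313   13.3053  331.0412]
 [-189.8424   19.8948  331.0967]
 [-189.1675   11.5569  329.4122]
 [-188.8304   16.2536  332.5567]
 [-188.5977   25.4088  328.4755]
 [-188.1351    6.8818  332.6475]
 [-187.8536   13.9373  331.8644]
 [-187.5853   21.7413  329.9413]
 [-187.1774    5.2542  330.8338]
 [-186.819     8.7951  335.8465]
 [-186.5638   17.3546  332.6081]
 [-186.2703   24.2089  332.2551]
 [-186.2369    4.5281  327.5017]
 [-185.8849    8.3332  332.1104]
 [-185.6251   17.0025  328.6916]
 [-185.2992   22.2707  330.9274]
 [-184.9995   29.0868  330.6889]
 [-184.9117    5.9194  331.6063]
 [-184.3328   20.624   329.1246]
 [-183.9872   24.6856  333.3177]
 [-183.9516    4.2266  329.9018]
 [-183.0083   22.1179  333.0144]
 [-182.9616    0.5137  331.5945]
 [-182.6987   28.6397  333.2292]
 [-182.6727    8.2682  329.5733]
 [-181.7106   25.2867  334.1761]
 [-181.6859    4.6051  331.155 ]
 [-180.7743   26.6215  327.5674]
 [-180.697     0.191   334.0261]
 [-180.4319   30.5108  332.055 ]
 [-179.752    -0.1474  330.0559]
 [-179.4514   27.5751
[... 3606 characters left out ...]
8]
 [-134.2837   -2.5615  340.8519]
 [-133.8852    3.3989  341.6156]
 [-133.4531   -5.9658  342.1277]
 [-133.4485    9.8903  341.5493]
 [-133.2141   -2.1968  346.5034]
 [-132.7321  -10.7392  345.7445]
 [-132.732     4.8663  345.414 ]
 [-132.2754   -4.0709  345.2224]
 [-131.9319    1.1056  347.2373]
 [-131.2827   -5.2507  342.7744]
 [-131.063    -1.6783  347.466 ]
 [-130.3632   -7.3847  341.9267]
 [-130.2012   -4.5056  347.7814]
 [-129.3041   -6.8556  347.3109]
 [-128.3563   -8.5748  345.7847]]
panel 620 [0.3348 0.345  0.3493] [-0.1427 -0.1293 -0.1211]
top edge f 523 [-0.1375 -0.1285 -0.1217]
[ 0.2346 -0.5793  0.2483]
rot in tool [ 0.     -0.     -1.4217] shift [ 413.5129 -219.5262   48.3302]
```

Request:
step_arm(targets=[[0, 0, 0, 41.4, -22, 0, 1], [0, 0, 0, 41.4, -22, 0, 1], [0, 0, 0, 41.4, -22, 0, 1], [0, 0, 0, 41.4, -22, 0, 1], [0, 0, 0, 41.4, -22, 0, 1], [0, 0, 0, 41.4, -22, 0, 1], [0, 0, 0, 41.4, -22, 0, 1], [0, 0, 0, 41.4, -22, 0, 1], [0, 0, 0, 41.4, -22, 0, 1], [0, 0, 0, 41.4, -22, 0, 1], [0, 0, -0.178, 0, 0, 0, 1], [0, 0, -0.178, 0, 0, 0, 1], [0, 0, -0.178, 0, 0, 0, 1], [0, 0, -0.178, 0, 0, 0, 1], [0, 0, -0.178, 0, 0, 0, 1], [0, 0, -0.178, 0, 0, 0, 1], [0, 0, -0.178, 0, 0, 0, 1], [0, 0, -0.178, 0, 0, 0, 1], [0, 0, 0, 0, 0, 0, 1], [0, 0, 0, 0, 0, 0, 1]])

```text
time_s: 3.3
tcp_pos: [0.5358, -0.22, 0.2483]
tool_rot: [0.62, 0.785, 0.0, 0.0]
wrist_force: [0.1, 0.6, 0.0]
finger_gap: 0.0853
grasp_force: 0.0
```

Run:
```python
from h import *
s=status.sense(); print(s["time_s"],s["tcp_pos"],s["joints"],s["wrist_force"]); R=Ro.from_quat(s["tool_rot"]); print(R.as_matrix())
cal=optics.get_calibration("wrist"); p,d=optics.capture("wrist"); cv2.imwrite("pics/w1.png",p[:,:,::-1]); np.savez("w1.npz",p=p,d=d)
W=cloud("wrist",d,cal); pi=p.astype(int); sat=pi.max(-1)-pi.min(-1)
r=optics.cut_out("wrist","pole"); 
for x in r: 
  k=x["region"]; q=W[k]; q=q[np.isfinite(q[:,2])]; q=q[(q[:,2]>.06)&(q[:,2]<.09)]
  print(x["conf"],x["centre"],len(q))
  if len(q)>50:
    (vx,vy,x0,y0)=cv2.fitLine(q[:,:2].astype(np.float32)*1000,cv2.DIST_HUBER,0,.01,.01).ravel(); 
    if vy<0: vx,vy=-vx,-vy
    sp=(q[:,:2]*1000-[x0,y0])@[vx,vy]; print(vx,vy,np.degrees(np.arctan2(vy,vx)),x0,y0,sp.min(),sp.max(),np.median(q[:,2]))
    a=np.array([x0,y0]); print("tail",a+sp.min()*np.array([vx,vy]),"head",a+sp.max()*np.array([vx,vy]))
```

```text
3.3 [ 0.5358 -0.22    0.2483] [-0.3922  0.2821  1.7337  0.      1.1257 -0.6263] [0.0784 0.6066 0.0061]
[[-0.2319  0.9727  0.0001]
 [ 0.9727  0.2319 -0.    ]
 [-0.0001  0.0001 -1.    ]]
0.75 [277.2, 167.1] 2933
-0.23071817 0.9730206 103.339355 523.329 -186.18243 -124.76963142909052 106.96378956457256 0.0722861886719455
tail [ 552.1156 -307.5859] head [498.6505 -82.1045]
0.69 [86.7, 113.1] 0
```

View pics/w1.png

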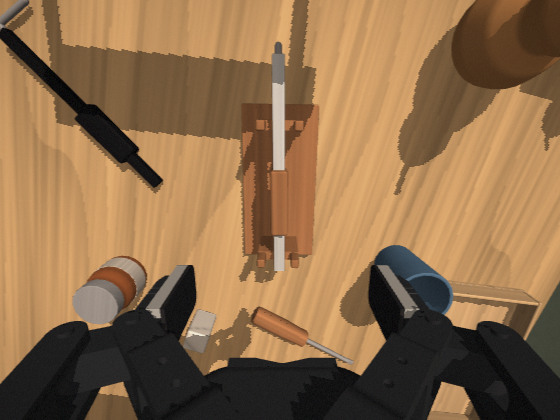

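The wrist view shows the pole along column 279: tail at row 270, grip rows 170–235, hook at row 45. The cup is at (420,280), and the jar (110,290) and stamp (200,330) sit off to the side.

Run:
```python
from h import *
s=status.sense(); cal=optics.get_calibration("wrist"); z=np.load("w1.npz"); W=cloud("wrist",z["d"],cal); p=z["p"].astype(int)
U=np.array([-.2314,.9728]);V=np.array([-U[1],U[0]]);o=s["tcp_pos"][:2]
f=lambda w:np.r_[(w[:2]-o)@U,(w[:2]-o)@V,w[2]]*1000
for v in list(range(160,185,3))+list(range(228,274,3)): print(v,p[v,279],f(W[v,279]))
for n,(u,v) in dict(cupL=(378,255),cup=(395,250),cupR=(440,300),jar=(125,265),jarcap=(100,300),stamp=(203,320),gourd=(460,60)).items(): print(n,f(W[v,u]))
# base edges z~12mm
m=(abs(W[...,2]-.012)<.004);v,u=np.mgrid[:420,:560]; m&=(u>235)&(u<325)&(v>95)&(v<265)
q=W[m]; r=cv2.minAreaRect((q[:,:2]*1000).astype(np.float32)); print("base",r,f(np.r_[np.array(r[0])/1000,0]))
print(s["tcp_pos"])
```

```text
160 [213 199 185] [35.126   3.272  72.0733]
163 [213 199 185] [32.1014  3.2743 71.9873]
166 [212 200 185] [29.0702  3.276  71.9888]
169 [212 199 184] [26.0568  3.2759 72.2124]
172 [173 112  69] [23.9624  3.2334 77.8411]
175 [159 103  65] [21.1942  3.2239 79.2559]
178 [159 102  65] [18.115   3.2276 79.005 ]
181 [159 103  65] [14.8859  3.2361 78.1333]
184 [158 101  64] [11.8697  3.2355 78.4296]
228 [158 101  62] [-35.3672   3.2586  78.8325]
231 [158 101  62] [-38.7768   3.2609  78.7795]
234 [148  95  59] [-42.3201   3.2654  78.4481]
237 [123 116 107] [-48.319    3.3173  72.1874]
240 [203 190 176] [-51.6223   3.3149  72.7337]
243 [204 191 177] [-55.9339   3.3309  70.973 ]
246 [205 191 178] [-59.4121   3.3308  71.2334]
249 [203 189 175] [-62.6649   3.3265  72.0257]
252 [203 190 174] [-66.3854   3.3301  71.8297]
255 [204 191 177] [-70.1415   3.3338  71.6192]
258 [205 192 178] [-73.8496   3.3363  71.5656]
261 [203 189 174] [-77.2834   3.334   72.1063]
264 [203 190 176] [-81.1112   3.3376  71.9075]
267 [205 192 177] [-84.8132   3.339   72.0023]
270 [210 195 181] [-88.2898   3.3366  72.5549]
273 [223 173 113] [-133.5714    3.9418   -2.1995]
cupL [-101.3982 -130.4349    6.1288]
cup [ -87.9232 -147.1698   19.2506]
cupR [-123.8311 -181.8868   77.5282]
jar [-106.8093  203.4549   25.6268]
jarcap [-127.3433  211.9459   73.0904]
stamp [-194.7071  110.2844   20.8357]
gourd [ 131.9139 -179.5626   41.0046]
base ((532.2344970703125, -224.0914306640625), (90.18297576904297, 189.30242919921875), 12.578238487243652) [-3.1809  4.3551  0.    ]
[ 0.5357 -0.22    0.2483]
```

Request:
step_arm(targets=[[0, 0, 0, -14.5, -3.3, 20, 1], [0, 0, 0, 0, 0, 45, 1], [0, 0, 0, 0, 0, 45, 1], [0, 0, 0, 0, 0, 40, 1], [0, 0, 0, 0, 0, 25, 1], [0, 0, 0, 0, 0, 9.5, 1], [0, 0, 0, 0, 0, 0, 1], [0, 0, 0, 0, 0, 0, -1], [0, 0, 0, 0, 0, 0, -1], [0, 0, 0, 0, 0, 0, -1], [0, 0, 0, 0, 0, 0, -1], [0, 0, 0, 0, 0, 0, -1], [0, 0, 0, 0, 0, 0, -1]], grip_force=80)

```text
time_s: 5.03
tcp_pos: [0.5364, -0.235, 0.0645]
tool_rot: [0.618, 0.786, 0.0, 0.0]
wrist_force: [-1.2, 1.0, 6.8]
finger_gap: 0.0175
grasp_force: 78.0
```

Run:
```python
from h import *
s=status.sense(); print(s)
z=np.load("side0.npz"); W=cloud("side",z["d"])
for u,v in((320,247),(319,250),(306,222)): print(W[v,u])
```

```text
{'time_s': 5.025, 'joints': array([-0.4155,  0.5229,  1.8501,  0.    ,  0.7676, -0.6536]), 'dq': array([-0.0005,  0.0015, -0.0011,  0.0001,  0.002 , -0.0008]), 'joint_torque': array([ -0.1947, -58.7505, -23.0205,  -0.0253,  -0.3465,   0.046 ]), 'tcp_pos': array([ 0.5364, -0.235 ,  0.0645]), 'tool_rot': array([0.6181, 0.7861, 0.0001, 0.0005]), 'wrist_force': array([-1.1788,  0.9681,  6.7824]), 'ft_torque': array([0.0942, 0.1592, 0.0281]), 'grasp_force': 78.04171442985535, 'finger_gap': 0.01746436477626781}
[0.4541 0.1094 0.029 ]
[0.4661 0.1132 0.0312]
[ 0.3872  0.0109 -0.0008]
```

Request:
step_arm(targets=[[0, 0, 0, 0, 0, -15, -1], [0, 0, 0, 0, 0, -35, -1], [0, 0, 0, 0, 0, -45, -1], [0, 0, 0, 0, 0, -45, -1], [0, 0, 0.08, 0, 0, 0, -1], [0, 0, 0, 40, 0, 0, -1], [0, 0, 0, 50, 0, 0, -1], [0, 0, 0, 50, 0, 0, -1], [0, 0, 0, 40, 0, 0, -1], [0, 0.16, 0, 0, 0, 0, -1], [0, 0.16, 0, 0, 0, 0, -1], [0, 0.16, 0, 0, 0, 0, -1], [0, 0.16, 0, 0, 0, 0, -1], [0, 0.16, 0, 0, 0, 0, -1], [0, 0.16, 0, 0, 0, 0, -1], [0, 0, 0, 0, 0, 0, -1], [0, 0, 0, 0, 0, 0, -1]])

```text
time_s: 7.15
tcp_pos: [0.5077, -0.0571, 0.2041]
tool_rot: [0.576, 0.675, 0.299, -0.35]
wrist_force: [0.7, 1.0, -2.2]
finger_gap: 0.0166
grasp_force: 78.3
```

```bash
cat >> h.py <<'E'
F=np.array([-.1525,.9883,0]);L=np.array([-.9883,-.1525,0]);C=np.array([.449,.4685,0]);Z=np.array([0,0,1.])
def cab(X): e=np.asarray(X)-C; return np.array([e@F,e@L,e[2]])*1000
def show():
    s=status.sense(); R=Ro.from_quat(s["tool_rot"]).as_matrix()
    print("t",s["time_s"],"cab",cab(s["tcp_pos"]),"slope",np.degrees(np.arcsin(R[2,0])),"yawerr",R[:,0]@L,"roll",R[2,1],"\nj",s["joints"],"f",s["wrist_force"],s["finger_gap"])
    P=lambda x,z: s["tcp_pos"]+R@np.array([(x+5.3)/1000,0,(-z-1.5)/1000])
    print("tip",cab(P(144,-42)),"root",cab(P(150,-4))); return s,R,P
E
python3 - <<'E'
from h import *
show()
E
```

```text
t 7.15 cab [-528.4375   22.1055  204.0862] slope 54.82295639888166 yawerr 0.003120066801809799 roll 0.00021358923859676748 
j [-0.5296  0.5803  1.7332  0.6836  1.5634 -0.9655] f [ 0.691   1.0246 -2.1803] 0.016598455641154985
tip [-409.3234   22.7356  302.7882] root [-436.9266   22.6002  329.5844]
```

Request:
step_arm(targets=[[0, 0, 0, 18.8, 7, 26.7, -1], [0, 0, 0, 18.8, 7, 26.7, -1], [0, 0, 0, 18.8, 7, 26.7, -1], [0, 0, 0, 18.8, 7, 26.7, -1], [0, 0, 0, 18.8, 7, 26.7, -1], [0, 0, 0, 18.8, 7, 26.7, -1], [0, 0, 0, 0, 0, 0, -1], [0, 0, 0, 0, 0, 0, -1]])

```text
time_s: 8.15
tcp_pos: [0.5182, 0.1432, 0.2053]
tool_rot: [0.575, 0.676, 0.3, -0.35]
wrist_force: [0.1, 0.4, -1.2]
finger_gap: 0.0169
grasp_force: 78.2
```

Run:
```python
from h import *
s,R,P=show()
p,d=optics.capture("side"); np.savez("side1.npz",p=p,d=d); q=optics.capture("wrist")[0]
pr=proj("side",[P(144,-42),P(150,-4),P(0,0)]); print(pr)
a=cv2.resize(p[180:300,320:460],None,fx=5,fy=5,interpolation=2)[:500]
b=cv2.resize(q,(0,0),fx=.8,fy=.8)
cv2.imwrite("pics/s1.png",a[:,:,::-1]); cv2.imwrite("pics/w2.png",q[:,:,::-1])
```

```text
t 8.15 cab [-332.0188  -18.7703  205.2634] slope 54.884663306377604 yawerr 0.0054033665137482095 roll 0.0020800872170163576 
j [-0.2135  0.5048  1.877   0.8947  1.3567 -0.8568] f [ 0.0751  0.3828 -1.1731] 0.01690422248100181
tip [-213.0135  -17.7988  304.0937] root [-240.6458  -17.921   330.8601]
[[367.3846 242.0749]
 [358.8356 232.8896]
 [322.7487 241.0858]]
```

View pics/s1.png

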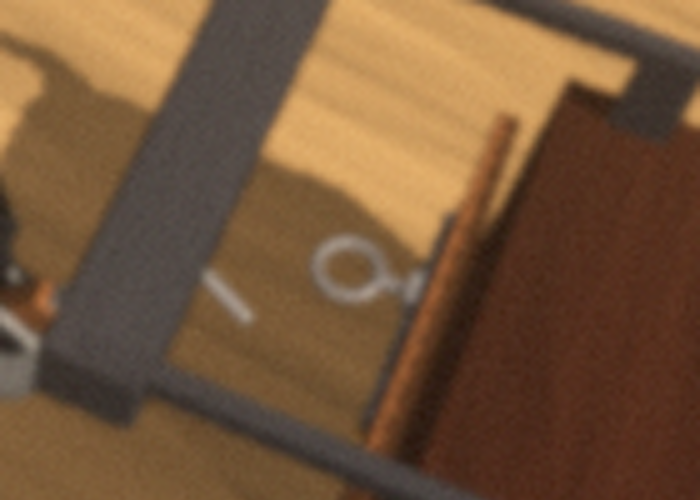

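View pics/w2.png

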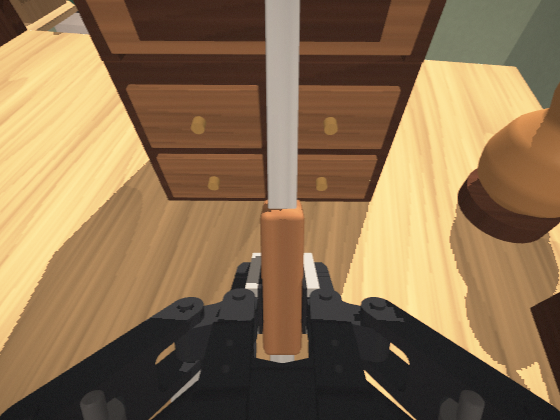

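The side crop shows the prong tip just inside the light at full-image (370,244), and the ring centre at (389.6,233.6). The wrist view shows the pole straight in the jaws. Next I raise the hook beside the ring.

Request:
step_arm(targets=[[0, 0, 0, 8, 0, 11.5, -1], [0, 0, 0, 8, 0, 11.5, -1], [0, 0, 0, 16.4, 0, -11.5, -1], [0, 0, 0, 16.4, 0, -11.5, -1], [0, 0, 0, 0, 0, 0, -1], [0, 0, 0, 0, 0, 0, -1]])

```text
time_s: 9.0
tcp_pos: [0.514, 0.1703, 0.2445]
tool_rot: [0.576, 0.675, 0.3, -0.351]
wrist_force: [-0.9, -0.9, -2.1]
finger_gap: 0.017
grasp_force: 78.3
```

Run:
```python
from h import *
s,R,P=show()
p,d=optics.capture("side"); np.savez("side2.npz",p=p,d=d)
E_=C-.172*F+.015*L+.3315*Z
print("tip,root,eye px",proj("side",[P(144,-42),P(150,-4),E_]))
print("px per 10mm F,L,Z",[proj("side",E_+v*.01)-proj("side",E_) for v in(F,L,Z)])
p2,_=optics.capture("scene"); print("scene",proj("scene",[P(144,-42),E_]))
a=cv2.resize(p[200:280,340:440],None,fx=6,fy=6,interpolation=2)
cv2.imwrite("pics/s2.png",a[:,:,::-1])
```

```text
t 9.0 cab [-304.5806  -18.7616  244.5044] slope 54.966498681737775 yawerr 0.003353503254114134 roll 0.0008267629811129495 
j [-0.1686  0.4349  1.8798  0.9126  1.3736 -0.781 ] f [-0.9262 -0.9351 -2.115 ] 0.016951282606823315
tip [-185.7142  -18.1255  343.5045] root [-213.3846  -18.2324  370.2315]
tip,root,eye px [[380.3097 239.2379]
 [371.6204 229.6509]
 [389.0646 233.2009]]
px per 10mm F,L,Z [array([[3.7733, 1.5605]]), array([[ 1.3203, -3.1022]]), array([[ 0.8253, -1.908 ]])]
scene [[352.3642 220.5829]
 [362.5402 220.227 ]]
```

View pics/s2.png

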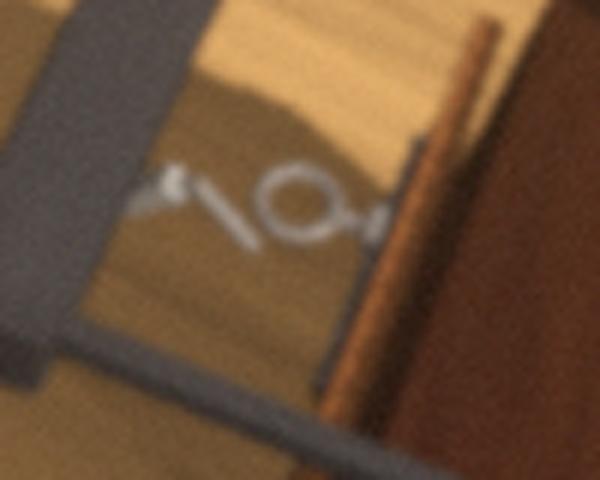

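The crop shows the prong tip at full-image (382.8,241), beside the ring at (390,233.8), within about 2 mm of prediction. Now I slide over the ring and insert.

Request:
step_arm(targets=[[0, 0, 0, 0, -11, 0, -1], [0, 0, 0, 0, -11, 0, -1], [0, 0, 0, 0, -11, 0, -1], [0, 0, 0, 0, 0, 0, -1], [0, 0, 0, -1.2, 0, 8, -1], [0, 0, 0, -1.2, 0, 8, -1], [0, 0, 0, 0, 0, 0, -1]])

```text
time_s: 9.98
tcp_pos: [0.4791, 0.1776, 0.2325]
tool_rot: [0.576, 0.675, 0.299, -0.352]
wrist_force: [0.1, 0.1, -1.5]
finger_gap: 0.0169
grasp_force: 78.3
```

Run:
```python
from h import *
s,R,P=show()
p,d=optics.capture("side"); 
print("tip,root px",proj("side",[P(144,-42),P(150,-4)]))
a=cv2.resize(p[200:260,350:430],None,fx=8,fy=8,interpolation=2)
cv2.imwrite("pics/s3.png",a[:,:,::-1])
```

```text
t 9.975 cab [-292.06     14.6421  232.532 ] slope 55.021060355973226 yawerr 0.0023649773321603898 roll -0.0011266594343724567 
j [-0.166   0.4102  1.9618  0.9232  1.3394 -0.8253] f [ 0.0761  0.1328 -1.468 ] 0.0169044838705188
tip [-173.2876   15.2117  331.6452] root [-200.9831   15.0228  358.3458]
tip,root px [[388.6194 232.9068]
 [380.2202 223.4531]]
```

View pics/s3.png

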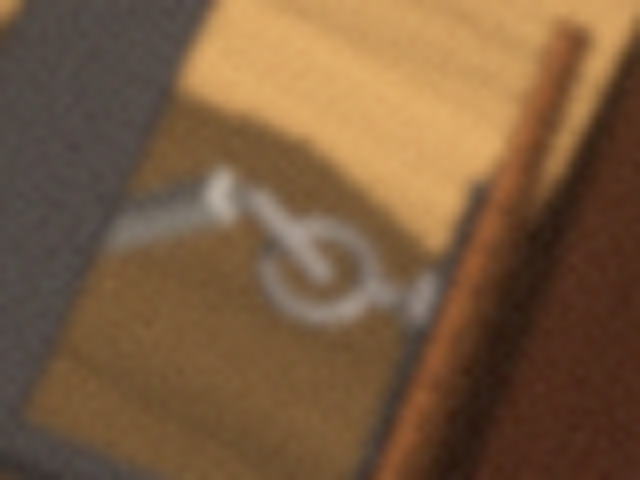

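Tip sits in the ring's middle (crop about (320,270), full-image (390,234)) with no contact force. I push in and work out the pull path.

Request:
step_arm(targets=[[0, 0, 0, -1.2, 0, 7.5, -1], [0, 0, 0, -1.2, 0, 7.5, -1], [0, 0, 0, 0, 0, 0, -1]])

```text
time_s: 10.4
tcp_pos: [0.4773, 0.1882, 0.2221]
tool_rot: [0.576, 0.675, 0.299, -0.352]
wrist_force: [0.6, -1.0, -1.8]
finger_gap: 0.0167
grasp_force: 78.3
```

```bash
cat > path.py <<'E'
from h import *
def tcp(th,a=55):
    b=np.radians(a-9); ar=np.radians(a)
    N=np.array([-117-(62*np.cos(th)+120*np.sin(th)),215+120*np.cos(th)-62*np.sin(th)])
    n=np.array([np.cos(b),np.sin(b)]); tx,tz=153.,16.8
    return N+6.5*n-np.array([tx*np.cos(ar)+tz*np.sin(ar),tx*np.sin(ar)-tz*np.cos(ar)])-[2,0]
def rows(ths,cur):
    a=np.radians(55)
    for t in ths:
        d=tcp(t)-cur; cur=tcp(t); print(round(t,3),"tcp",cur,"tool x,z",d[0]*np.cos(a)+d[1]*np.sin(a),d[0]*np.sin(a)-d[1]*np.cos(a))
E
python3 - <<'E'
from path import *
s,R,P=show(); c=cab(s["tcp_pos"])
rows(np.r_[.075,np.arange(.18,1.5,.105)],c[[0,2]])
E
```

```text
t 10.4 cab [-281.3035   14.7632  222.108 ] slope 55.019534093379185 yawerr 0.002311731451370646 roll -0.0009640676249543789 
j [-0.1467  0.4229  1.9743  0.9406  1.3134 -0.838 ] f [ 0.5563 -0.9544 -1.7993] 0.01671774319810467
tip [-162.5284   15.3103  321.2181] root [-190.2232   15.1347  347.9194]
0.075 tcp [-286.8209  218.9985] tool x,z -5.711767500773682 -2.7361002442462805
0.18 tcp [-298.4855  210.9429] tool x,z -13.289298495281361 -4.934563398735299
0.285 tcp [-309.2416  201.7092] tool x,z -13.73328613693019 -3.5145728494408868
0.39 tcp [-318.9706  191.3989] tool x,z -14.02600335526682 -2.0558697212781825
0.495 tcp [-327.5655  180.1258] tool x,z -14.164225906866534 -0.5745214461410022
0.6 tcp [-334.9316  168.014 ] tool x,z -14.146431287669913 0.913155110624591
0.705 tcp [-340.9876  155.1968] tool x,z -13.97281550317412 2.3907733784449396
0.81 tcp [-345.667   141.8155] tool x,z -13.645290909457357 3.8420575775366554
0.915 tcp [-348.9182  128.0175] tool x,z -13.16746514881583 5.25102199457838
1.02 tcp [-350.7053  113.9547] tool x,z -12.544601412037402 6.602147063337341
1.125 tcp [-351.0087   99.7821] tool x,z -11.783560465015203 7.880550310743282
1.23 tcp [-349.8251   85.6558] tool x,z -10.892725078272315 9.072150285461682
1.335 tcp [-347.1674   71.7312] tool x,z -9.881907691796417 10.163821663313467
1.44 tcp [-343.0649   58.162 ] tool x,z -8.76224233224519 11.143539821072832
```

```bash
cat > path.py <<'E'
from h import *
def tcp(th):
    a=np.interp(th,[.2,1.3],[55,45]); s=np.interp(th,[.2,.8],[24,31])
    b=np.radians(a-9); ar=np.radians(a)
    N=np.array([-117-(62*np.cos(th)+120*np.sin(th)),215+120*np.cos(th)-62*np.sin(th)])
    n=np.array([np.cos(b),np.sin(b)]); tx,tz=np.array([149.3,40.5])+s/38.5*np.array([6,-38])
    return N+6.5*n-np.array([tx*np.cos(ar)+tz*np.sin(ar),tx*np.sin(ar)-tz*np.cos(ar)])-[2,0],ar
def rows(ths,cur,a):
    for t in ths:
        d=tcp(t)[0]-cur; cur,a2=tcp(t); m=(a+a2)/2; print(round(t,3),"tcp",cur,np.degrees(a2),"roty",a2-a,"tool x,z",d[0]*np.cos(m)+d[1]*np.sin(m),d[0]*np.sin(m)-d[1]*np.cos(m)); a=a2
E
python3 - <<'E'
from path import *
s,R,P=show(); c=cab(s["tcp_pos"])
rows(np.r_[.075,np.arange(.18,1.5,.105)],c[[0,2]],np.radians(55))
E
```

```text
t 10.4 cab [-281.3035   14.7632  222.108 ] slope 55.019534093379185 yawerr 0.002311731451370646 roll -0.0009640676249543789 
j [-0.1467  0.4229  1.9743  0.9406  1.3134 -0.838 ] f [ 0.5563 -0.9544 -1.7993] 0.01671774319810467
tip [-162.5284   15.3103  321.2181] root [-190.2232   15.1347  347.9194]
0.075 tcp [-286.8536  218.9723] 55.0 roty 0.0 tool x,z -5.752027241033419 -2.7477885559345747
0.18 tcp [-298.5182  210.9167] 55.0 roty 0.0 tool x,z -13.289298495281361 -4.934563398735299
0.285 tcp [-310.0592  202.3041] 54.22727272727273 roty -0.013486635129047131 tool x,z -13.704797808150593 -4.421561557418064
0.39 tcp [-320.7593  192.7627] 53.27272727272727 roty -0.016659961041764038 tool x,z -14.021655761440075 -2.987180806366071
0.495 tcp [-330.3271  182.2605] 52.31818181818182 roty -0.016659961041764038 tool x,z -14.150127500299131 -1.2701962400303914
0.6 tcp [-338.668   170.9217] 51.36363636363637 roty -0.016659961041764038 tool x,z -14.069039189192448 0.44722057474817234
0.705 tcp [-345.701   158.8801] 50.409090909090914 roty -0.016659961041764038 tool x,z -13.77988732294373 2.1396342216877695
0.81 tcp [-351.4354  146.3659] 49.45454545454545 roty -0.01665996104176415 tool x,z -13.26810379272531 3.6669828361758663
0.915 tcp [-356.446   134.2947] 48.5 roty -0.016659961041764038 tool x,z -12.395797773063418 4.14277318329899
1.02 tcp [-359.9635  121.9879] 47.54545454545455 roty -0.016659961041764038 tool x,z -11.501666433627985 5.616283307250741
1.125 tcp [-361.9678  109.5998] 46.59090909090909 roty -0.016659961041764038 tool x,z -10.435318736017658 6.970390217856498
1.23 tcp [-362.4551   97.2861] 45.63636363636365 roty -0.016659961041763927 tool x,z -9.212518390507844 8.185076289469183
1.335 tcp [-360.8945   84.5853] 45.0 roty -0.011106640694509506 tool x,z -7.933151256465546 10.040395858831918
1.44 tcp [-356.792   71.016] 45.0 roty 0.0 tool x,z -6.694068799878668 12.49579182506321
```

Request:
step_arm(targets=[[0, 0, 0, -2.9, 0, -1.4, -1], [0, 0, 0, -2.9, 0, -1.4, -1], [0, 0, 0, -3.3, 0, -1.2, -1], [0, 0, 0, -3.3, 0, -1.2, -1], [0, 0, 0, -3.3, 0, -1.2, -1], [0, 0, 0, -3.3, 0, -1.2, -1], [0, -0.0034, 0, -3.4, 0, -1.1, -1], [0, -0.0034, 0, -3.4, 0, -1.1, -1], [0, -0.0034, 0, -3.4, 0, -1.1, -1], [0, -0.0034, 0, -3.4, 0, -1.1, -1], [0, 0, 0, 0, 0, 0, -1]])

```text
time_s: 11.78
tcp_pos: [0.4822, 0.1593, 0.2025]
tool_rot: [0.578, 0.677, 0.296, -0.346]
wrist_force: [-0.4, 0.2, 0.5]
finger_gap: 0.0169
grasp_force: 78.5
```

```bash
cat > look.py <<'E'
from path import *
def eye():
    p,d=optics.capture("side"); W=cloud("side",d); e=W-C; f=e@F*1000; l=e@L*1000; z=W[...,2]*1000
    # panel top edge: wood points near lateral 60..110 and -110..-60
    for lo,hi in((45,115),(-115,-45)):
        k=(l>lo)&(l<hi)&(f<-112)&(f>-262)&(z>225)&(z<350)
        if k.sum()>20:
            o=-117-f[k]; u=z[k]-215; r=np.hypot(o,u); th=np.arctan2(o,u); kk=r>120
            print("panel r",np.percentile(r,[50,95]),"th of top pts",np.percentile(th[kk],[10,50,90]) if kk.any() else None,kk.sum())
    return p
E
python3 - <<'E'
from look import *
s,R,P=show(); eye()
E
```

```text
t 11.775 cab [-310.6493   14.3284  202.4833] slope 54.18626146958261 yawerr 0.002718924995985942 roll -0.00015731867555152101 
j [-0.1943  0.4589  1.9629  0.9063  1.3124 -0.8761] f [-0.407   0.1698  0.4959] 0.016948169255666144
tip [-190.4454   14.8978  299.8556] root [-217.7492   14.7607  326.9569]
panel r [100.2138 132.5326] th of top pts [0.2336 0.2723 0.3245] 141
panel r [ 96.8351 133.0038] th of top pts [0.2373 0.2792 0.3433] 122
```

The flap follows as planned (about 0.28 rad).

Request:
step_arm(targets=[[0, -0.0042, 0, -3.5, 0, -0.75, -1], [0, -0.0042, 0, -3.5, 0, -0.75, -1], [0, -0.0042, 0, -3.5, 0, -0.75, -1], [0, -0.0042, 0, -3.5, 0, -0.75, -1], [0, -0.0042, 0, -3.5, 0, -0.3, -1], [0, -0.0042, 0, -3.5, 0, -0.3, -1], [0, -0.0042, 0, -3.5, 0, -0.3, -1], [0, -0.0042, 0, -3.5, 0, -0.3, -1], [0, -0.0042, 0, -3.5, 0, 0.1, -1], [0, -0.0042, 0, -3.5, 0, 0.1, -1], [0, -0.0042, 0, -3.5, 0, 0.1, -1], [0, -0.0042, 0, -3.5, 0, 0.1, -1], [0, -0.0042, 0, -3.4, 0, 0.5, -1], [0, -0.0042, 0, -3.4, 0, 0.5, -1], [0, -0.0042, 0, -3.4, 0, 0.5, -1], [0, -0.0042, 0, -3.4, 0, 0.5, -1], [0, -0.0042, 0, -3.3, 0, 0.9, -1], [0, -0.0042, 0, -3.3, 0, 0.9, -1], [0, -0.0042, 0, -3.3, 0, 0.9, -1], [0, -0.0042, 0, -3.3, 0, 0.9, -1]])

```text
time_s: 14.32
tcp_pos: [0.4887, 0.1189, 0.1471]
tool_rot: [0.59, 0.691, 0.271, -0.318]
wrist_force: [0.0, 1.1, 0.9]
finger_gap: 0.0169
grasp_force: 78.5
```

Run:
```python
from look import *
s,R,P=show(); eye(); c=cab(s["tcp_pos"])
rows(np.arange(.915,1.5,.105),c[[0,2]],np.arcsin(R[2,0]))
```

```text
t 14.325 cab [-351.5958   14.057   147.0894] slope 49.39346881378884 yawerr 0.0031817848953082056 roll -3.7538566066697143e-07 
j [-0.236   0.526   1.9551  0.8392  1.229  -0.9257] f [0.0456 1.1472 0.8544] 0.016948490397425794
tip [-223.6768   14.6824  234.0777] root [-248.6208   14.5604  263.3656]
panel r [ 77.3129 131.0626] th of top pts [0.7504 0.7719 0.8236] 132
panel r [ 69.5632 130.81  ] th of top pts [0.7544 0.7705 0.8335] 113
0.915 tcp [-356.446   134.2947] 48.5 roty -0.015593972564503455 tool x,z -12.833828475327916 4.7455582512091965
1.02 tcp [-359.9635  121.9879] 47.54545454545455 roty -0.016659961041764038 tool x,z -11.501666433627964 5.616283307250722
1.125 tcp [-361.9678  109.5998] 46.59090909090909 roty -0.016659961041764038 tool x,z -10.435318736017637 6.970390217856479
1.23 tcp [-362.4551   97.2861] 45.63636363636365 roty -0.016659961041763927 tool x,z -9.212518390507805 8.185076289469224
1.335 tcp [-360.8945   84.5853] 45.0 roty -0.011106640694509506 tool x,z -7.933151256465606 10.040395858831896
1.44 tcp [-356.792   71.016] 45.0 roty 0.0 tool x,z -6.694068799878648 12.495791825063188
```

Request:
step_arm(targets=[[0, -0.004, 0, -3.2, 0, 1.2, -1], [0, -0.004, 0, -3.2, 0, 1.2, -1], [0, -0.004, 0, -3.2, 0, 1.2, -1], [0, -0.004, 0, -3.2, 0, 1.2, -1], [0, -0.0042, 0, -2.9, 0, 1.4, -1], [0, -0.0042, 0, -2.9, 0, 1.4, -1], [0, -0.0042, 0, -2.9, 0, 1.4, -1], [0, -0.0042, 0, -2.9, 0, 1.4, -1], [0, -0.0042, 0, -2.6, 0, 1.75, -1], [0, -0.0042, 0, -2.6, 0, 1.75, -1], [0, -0.0042, 0, -2.6, 0, 1.75, -1], [0, -0.0042, 0, -2.6, 0, 1.75, -1], [0, -0.0042, 0, -2.3, 0, 2.05, -1], [0, -0.0042, 0, -2.3, 0, 2.05, -1], [0, -0.0042, 0, -2.3, 0, 2.05, -1], [0, -0.0042, 0, -2.3, 0, 2.05, -1], [0, 0, 0, 0, 0, 0, -1]])

```text
time_s: 16.5
tcp_pos: [0.4903, 0.1084, 0.0972]
tool_rot: [0.598, 0.701, 0.251, -0.295]
wrist_force: [-0.8, 1.3, -0.9]
finger_gap: 0.0171
grasp_force: 78.3
```

Run:
```python
from look import *
s,R,P=show(); eye(); c=cab(s["tcp_pos"])
rows([1.335,1.38,1.41,1.44,1.47],c[[0,2]],np.arcsin(R[2,0]))
```

```text
t 16.5 cab [-362.2214   14.0646   97.1502] slope 45.590432103737484 yawerr 0.003272874702151946 roll -0.00021096452223934303 
j [-0.2292  0.5843  1.965   0.8221  1.1263 -0.961 ] f [-0.7726  1.2932 -0.9117] 0.017145320570119558
tip [-228.8144   14.7008  175.4623] root [-251.7608   14.582   206.3402]
panel r [ 73.6672 127.4868] th of top pts [1.1628 1.1827 1.2103] 100
panel r [ 70.0202 127.3094] th of top pts [1.1668 1.1863 1.2131] 97
1.335 tcp [-360.8945   84.5853] 45.0 roty -0.010304984219695834 tool x,z -7.996970390036192 9.781857133562015
1.38 tcp [-359.3109   78.7176] 45.0 roty 0.0 tool x,z -3.0293677324651087 5.268851605940837
1.41 tcp [-358.1093   74.8479] 45.0 roty 0.0 tool x,z -1.886556650870007 3.5859827899756587
1.44 tcp [-356.792   71.016] 45.0 roty 0.0 tool x,z -1.7781444165435314 3.640957429146694
1.47 tcp [-355.3605   67.2254] 45.0 roty 0.0 tool x,z -1.6681319722634995 3.6926554523887103
```

Request:
step_arm(targets=[[0, -0.0025, 0, -2, 0, 2.45, -1], [0, -0.0025, 0, -2, 0, 2.45, -1], [0, -0.0025, 0, -2, 0, 2.45, -1], [0, -0.0025, 0, -2, 0, 2.45, -1], [0, 0, 0, -1.5, 0, 2.6, -1], [0, 0, 0, -1.5, 0, 2.6, -1], [0, 0, 0, -1, 0, 1.8, -1], [0, 0, 0, -1, 0, 1.8, -1], [0, 0, 0, 0, 0, 0, -1]])

```text
time_s: 17.68
tcp_pos: [0.4896, 0.1125, 0.075]
tool_rot: [0.6, 0.703, 0.249, -0.292]
wrist_force: [-2.4, 3.4, 1.4]
finger_gap: 0.0169
grasp_force: 78.4
```

Run:
```python
from look import *
s,R,P=show(); eye()
```

```text
t 17.675 cab [-357.9919   14.1988   75.0265] slope 45.05263473528099 yawerr 0.003403646741962265 roll -0.0003173244447330914 
j [-0.2182  0.6185  1.9719  0.8384  1.0866 -0.9878] f [-2.4315  3.367   1.4067] 0.016880547967987852
tip [-223.8559   14.8632  152.0829] root [-246.5114   14.737   183.1748]
panel r [ 75.5067 122.4225] th of top pts [1.3354 1.3528 1.3721] 58
panel r [ 76.2966 124.9722] th of top pts [1.3368 1.3534 1.3772] 90
```

Request:
step_arm(targets=[[0, 0, 0, -0.9, 0, 1.8, -1], [0, 0, 0, -0.9, 0, 1.8, -1], [0, 0, 0, 0, 0, 0, -1]])

```text
time_s: 18.1
tcp_pos: [0.4893, 0.1144, 0.0721]
tool_rot: [0.599, 0.702, 0.249, -0.292]
wrist_force: [-1.6, 3.5, 8.5]
finger_gap: 0.017
grasp_force: 78.9
```

Run:
```python
from look import *
s,R,P=show(); eye()
```

```text
t 18.1 cab [-356.0911   14.1582   72.1098] slope 45.192435320997575 yawerr 0.003480871089643887 roll -0.0002733071839704504 
j [-0.2159  0.6245  1.973   0.8443  1.083  -0.9936] f [-1.6224  3.4968  8.4893] 0.01698692549299933
tip [-222.1436   14.8355  149.4933] root [-244.8749   14.7085  180.5298]
panel r [ 77.5036 122.5658] th of top pts [1.333  1.3548 1.3747] 59
panel r [ 76.7839 124.8656] th of top pts [1.3314 1.3545 1.3761] 93
```

Request:
step_arm(targets=[[0, 0, 0, -0.6, 0, 1.2, -1], [0, 0, 0, 0, 0, 0, -1]])

```text
time_s: 18.4
tcp_pos: [0.4892, 0.1151, 0.0711]
tool_rot: [0.599, 0.702, 0.25, -0.293]
wrist_force: [-1.3, 6.0, 9.1]
finger_gap: 0.0169
grasp_force: 78.8
```

Run:
```python
from look import *
s,R,P=show(); p=eye()
a=cv2.resize(p[190:270,330:440],None,fx=7,fy=7,interpolation=2); cv2.imwrite("pics/s4.png",a[:,:,::-1])
print(proj("side",[P(144,-42),P(150,-4)]))
```

```text
t 18.4 cab [-355.3758   14.1256   71.1467] slope 45.23471444685824 yawerr 0.0034100127361325005 roll -0.0002690253117197394 
j [-0.2149  0.6265  1.9735  0.8464  1.0816 -0.9955] f [-1.2746  5.9624  9.0949] 0.0169171718745466
tip [-221.4853   14.7894  148.6291] root [-244.2395   14.6647  179.6489]
panel r [ 76.1171 122.3603] th of top pts [1.3279 1.3519 1.3799] 58
panel r [ 76.9112 124.9498] th of top pts [1.3423 1.3576 1.3773] 91
[[359.9419 256.5599]
 [354.1138 248.7047]]
```

View pics/s4.png

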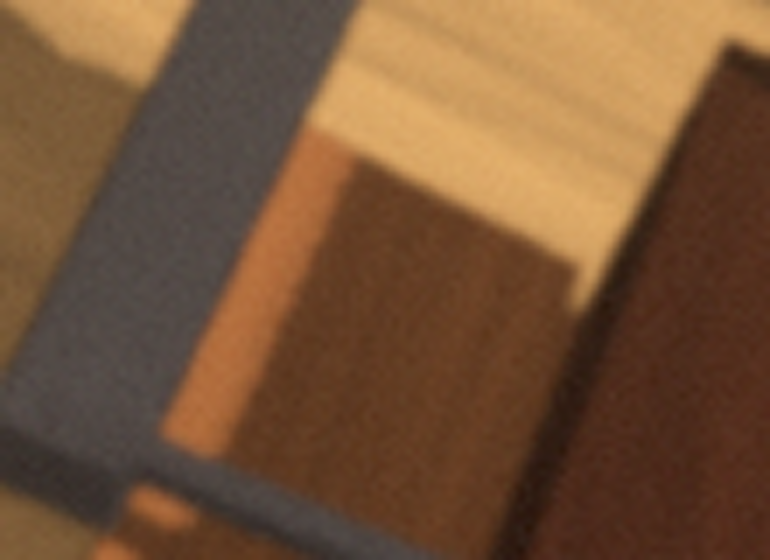

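The crop shows the flap fully open, nearly level below the light bar (bright top edge at crop (250,300)). Force rises with no further flap motion, so it is at the stop. Now I relieve and back the prong out.

Request:
step_arm(targets=[[0, 0, 0, 2, 0, 0.3, -1], [0, 0, 0, 2.5, 0, 0.4, -1], [0, 0, 0, 0, 0, 0, -1], [0, 0, 0, 0.8, 0, -5, -1], [0, 0, 0, 0.8, 0, -5, -1], [0, 0, 0, 0, 0, 0, -1]])

```text
time_s: 19.2
tcp_pos: [0.49, 0.1116, 0.0811]
tool_rot: [0.6, 0.703, 0.249, -0.291]
wrist_force: [-0.0, 0.1, -2.6]
finger_gap: 0.0166
grasp_force: 78.3
```

Run:
```python
from look import *
s,R,P=show(); eye()
```

```text
t 19.2 cab [-359.0249   13.8936   81.0884] slope 45.004851931763675 yawerr 0.003739712825006124 roll 0.0005075426443441611 
j [-0.2197  0.6073  1.9709  0.833   1.0943 -0.9785] f [-0.0151  0.0539 -2.5772] 0.016596080699702975
tip [-224.8247   14.5743  158.033 ] root [-247.4545   14.4819  189.1438]
panel r [ 76.8373 122.8186] th of top pts [1.3334 1.3503 1.3719] 58
panel r [ 76.5752 125.3122] th of top pts [1.3321 1.358  1.3789] 93
```

Request:
step_arm(targets=[[0, 0, 0, 0.9, 0, -6, -1], [0, 0, 0, 0.9, 0, -6, -1], [0, 0, 0, 0.9, 0, -6, -1], [0, 0, 0, 0.9, 0, -6, -1], [0, 0, 0, 0, 0, 0, -1]])

```text
time_s: 19.88
tcp_pos: [0.4925, 0.0972, 0.1008]
tool_rot: [0.6, 0.703, 0.249, -0.291]
wrist_force: [-0.1, -0.9, -2.0]
finger_gap: 0.017
grasp_force: 78.3
```

Run:
```python
from look import *
s,R,P=show(); eye()
```

```text
t 19.875 cab [-373.5447   13.6601  100.8091] slope 45.01730954144097 yawerr 0.003757784440873022 roll 0.0008004274935462519 
j [-0.2445  0.5769  1.9565  0.8014  1.1348 -0.9529] f [-0.1251 -0.8903 -2.0122] 0.017016017100441
tip [-239.3612   14.3276  177.7829] root [-261.9978   14.2503  208.8887]
panel r [ 76.6922 122.0564] th of top pts [1.3395 1.3559 1.3719] 58
panel r [ 76.3615 125.3305] th of top pts [1.3386 1.3567 1.373 ] 95
```

Request:
step_arm(targets=[[0, 0, 0, 0.9, 0, -6, -1], [0, 0, 0, 0.9, 0, -6, -1], [0, 0, 0, 0.9, 0, -6, -1], [0, 0, 0, 0.9, 0, -6, -1], [0, 0, 0, -10, 0, -10, -1], [0, 0, 0, -14, 0, -14, -1], [0, 0, 0, -20, 0, -20, -1], [0, 0, 0, -20, 0, -20, -1], [0, 0, 0, 0, 0, 0, -1]])

```text
time_s: 21.05
tcp_pos: [0.5095, -0.0089, 0.1195]
tool_rot: [0.601, 0.702, 0.249, -0.29]
wrist_force: [0.0, -0.0, -1.0]
finger_gap: 0.017
grasp_force: 78.3
```

Run:
```python
from look import *
s,R,P=show(); eye()
yaw=np.radians(103.4); tx=np.array([np.cos(yaw),np.sin(yaw),0])
print("to rest start: cab", cab([.5364,-.235,.0645]))
```

```text
t 21.05 cab [-481.0151   12.9734  119.4677] slope 44.97892919380034 yawerr 0.0020446754782611643 roll 0.0006530378132116321 
j [-0.4117  0.5952  1.842   0.6738  1.273  -0.9633] f [ 0.0173 -0.0262 -0.9775] 0.016970471668736803
tip [-346.7789   13.324   196.3516] root [-369.3948   13.2937  227.4726]
panel r [ 76.9136 122.5576] th of top pts [1.3319 1.3529 1.3678] 58
panel r [ 77.0336 125.1867] th of top pts [1.3389 1.3604 1.3816] 94
to rest start: cab [-708.5976   20.9063   64.5   ]
```

Request:
step_arm(targets=[[0, 0, 0, 30, 0, -30, -1], [0, 0, 0, 30, 0, -30, -1], [0, -0.157, 0, 0, 0, 0, -1], [0, -0.157, 0, 0, 0, 0, -1], [0, -0.157, 0, 0, 0, 0, -1], [0, -0.157, 0, 0, 0, 0, -1], [0, -0.157, 0, 0, 0, 0, -1], [0, 0, 0, -45.5, -1.6, 0, -1], [0, 0, 0, -45.5, -1.6, 0, -1], [0, 0, 0, -45.5, -1.6, 0, -1], [0, 0, 0, -45.5, -1.6, 0, -1], [0, 0, 0, -45.5, -1.6, 0, -1], [0, 0, -0.08, 0, 0, 0, -1], [0, 0, 0, 0, 0, 0, -1], [0, 0, 0, 0, 0, 0, -1]])

```text
time_s: 22.98
tcp_pos: [0.5361, -0.2313, 0.2042]
tool_rot: [0.619, 0.786, 0.0, -0.001]
wrist_force: [0.2, 0.2, -2.4]
finger_gap: 0.017
grasp_force: 78.2
```

Run:
```python
from h import *
s,R,P=show(); Rm=Ro.from_quat(s["tool_rot"]); 
T=Ro.from_quat([.6181,.7861,.0001,.0005]); print(s["tcp_pos"],"turn",(Rm.inv()*T).as_rotvec(),"shift",Rm.inv().apply(np.array([.5364,-.235,.0645])-s["tcp_pos"])*1000)
cal=optics.get_calibration("wrist"); p,d=optics.capture("wrist"); W=cloud("wrist",d,cal)
Wt=Rm.inv().apply(W.reshape(-1,3)-s["tcp_pos"]).reshape(W.shape)*1000
pi=p.astype(int)
# pole pts in tool frame: alu ahead of grip
m=(abs(Wt[...,1])<12)&(Wt[...,2]>-20)&(Wt[...,2]<5)&(Wt[...,0]>20)
q=Wt[m]; print(len(q),"x range",q[:,0].min(),q[:,0].max()); 
k=(q[:,0]>50)&(q[:,0]<140)
print("y fit",np.polyfit(q[k,0],q[k,1],1),"z fit",np.polyfit(q[k,0],q[k,2],1))
cv2.imwrite("pics/w3.png",p[:,:,::-1])
```

```text
t 22.975 cab [-704.9014   20.5899  204.2211] slope 0.10306683374977102 yawerr 0.08371594759152684 roll -0.0006055190881161874 
j [-0.4105  0.3364  1.7644  0.0012  1.0424 -0.648 ] f [ 0.2175  0.2439 -2.386 ] 0.01698654353797346
tip [-556.0557   33.1192  163.9898] root [-550.143    33.5929  202.0005]
[ 0.5361 -0.2313  0.2042] turn [-0.0014 -0.0025 -0.0012] shift [ -3.908   -0.5401 139.7147]
8988 x range 20.006690510786612 113.4378147947138
y fit [-0.0026 -0.7417] z fit [-0.0205 -7.2539]
```

View pics/w3.png

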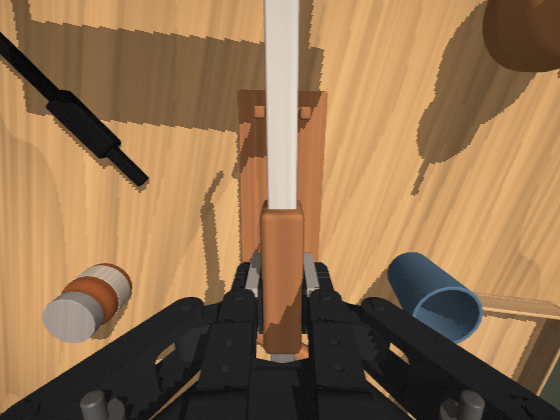

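The wrist view shows the pole still straight in the jaws over the rest, with the forks at (260,112) and (305,112) either side of it.

Request:
step_arm(targets=[[0, 0, 0, -3.9, -0.5, 10, -1], [0, 0, 0, 0, 0, 35, -1], [0, 0, 0, 0, 0, 35, -1], [0, 0, 0, 0, 0, 25, -1], [0, 0, 0, 0, 0, 15, -1], [0, 0, 0, 0, 0, 10, -1], [0, 0, 0, 0, 0, 6, -1], [0, 0, 0, 0, 0, 2.5, -1], [0, 0, 0, 0, 0, 0, -1], [0, 0, 0, 0, 0, 0, -1]])

```text
time_s: 24.28
tcp_pos: [0.5373, -0.236, 0.0665]
tool_rot: [0.618, 0.786, 0.0, 0.0]
wrist_force: [-0.4, -0.3, -3.0]
finger_gap: 0.0171
grasp_force: 78.2
```

Run:
```python
from h import *
s,R,P=show(); print(s["tcp_pos"],s["wrist_force"],s["ft_torque"])
```

```text
t 24.275 cab [-709.674    20.197    66.4799] slope 0.02635953132447203 yawerr 0.08476378703512895 roll 0.000818900127149545 
j [-0.4169  0.5215  1.8462  0.0012  0.7735 -0.6557] f [-0.4378 -0.3444 -3.0497] 0.01705257754939342
tip [-560.8905   32.8208   26.0486] root [-554.9322   33.3589   64.0513]
[ 0.5373 -0.236   0.0665] [-0.4378 -0.3444 -3.0497] [-0.0166  0.0411 -0.0404]
```

Request:
step_arm(targets=[[0, 0, 0, 0.8, -0.6, 1, -1], [0, 0, 0, 0, 0, 1, -1], [0, 0, 0, 0, 0, 0, -1], [0, 0, 0, 0, 0, 0, -0.4], [0, 0, 0, 0, 0, 0, 0], [0, 0, 0, 0, 0, 0, 0.5], [0, 0, 0, 0, 0, 0, 1], [0, 0, 0, 0, 0, 0, 1], [0, 0, 0, 0, 0, 0, 1], [0, 0, 0, 0, 0, 0, 1], [0, 0, 0, 0, 0, -15, 1], [0, 0, 0, 0, 0, -35, 1], [0, 0, 0, 0, 0, -45, 1], [0, 0, 0, 0, 0, -45, 1], [0, 0, 0, 0, 0, -45, 1], [0, 0, 0, 0, 0, 0, 1], [0, 0, 0, 0, 0, 0, 1]])

```text
time_s: 26.4
tcp_pos: [0.5359, -0.2352, 0.2492]
tool_rot: [0.618, 0.786, 0.0, -0.0]
wrist_force: [-0.3, 0.4, -0.5]
finger_gap: 0.0853
grasp_force: 0.0
```

Run:
```python
from look import *
s=status.sense(); print(s["time_s"],s["tcp_pos"],s["wrist_force"])
cal=optics.get_calibration("wrist"); p,d=optics.capture("wrist"); W=cloud("wrist",d,cal)
U=np.array([-.2314,.9728]);V=np.array([-U[1],U[0]]);o=np.array([.5347,-.23])
a=(W[...,:2]-o)@U*1000; b=(W[...,:2]-o)@V*1000; z=W[...,2]*1000
m=(abs(b)<12)&(z>66)&(z<90)&(a>-90)&(a<170); print("along",a[m].min(),a[m].max())
for lo in range(-80,140,20):
    k=m&(a>=lo)&(a<lo+20)
    if k.sum()>5: print(lo,k.sum(),"lat",np.median(b[k]),"z",np.median(z[k]))
k=m&(z>76)&(abs(b)<5); print("grip",np.percentile(a[k],[1,99]))
eye(); cv2.imwrite("pics/w4.png",p[:,:,::-1])
```

```text
26.4 [ 0.5359 -0.2352  0.2492] [-0.2984  0.3983 -0.5248]
along -80.24335831444739 147.67630116941913
-80 182 lat -0.1312372797056524 z 71.64593716781512
-60 188 lat -0.015134127197019683 z 71.61448038932627
-40 248 lat 0.09472574656496541 z 78.22398991674609
-20 324 lat 0.18572042153607715 z 78.50490661637767
0 355 lat 0.24592008296382364 z 78.5461776899831
20 338 lat -0.11533973188204227 z 77.85150566204749
40 243 lat 0.430893816649065 z 71.77583495593791
60 258 lat 0.09941044080459063 z 71.67291698379736
80 271 lat 0.6315525938364092 z 71.74746117177028
100 291 lat 0.7650762804961962 z 71.71233664850104
120 330 lat 0.850054221064301 z 71.63630414671368
grip [-34.356   33.4322]
panel r [ 76.2073 122.2395] th of top pts [1.3314 1.3527 1.3743] 60
panel r [ 76.7155 125.4318] th of top pts [1.3379 1.3528 1.373 ] 91
```

View pics/w4.png

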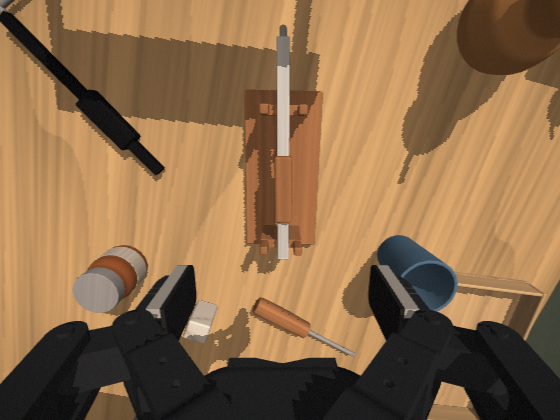

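The pole lies level in both forks (column 283, grip rows 157–222), within 1 mm of where it started. The flap has not moved since unhooking, and nothing else in the wrist view has shifted.

```bash
python3 -c "
from rig import ticket
print(ticket.job_done())"
```

```text
the job is handed in; nothing more can be done
None
```

The flap is fully down against its stop, the pole is unhooked and back in both forks within about 1 mm of where it lay, and the job was handed in at about 26.5 s; no verdict came back.

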